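# Square up a pile of plywood blanks in the drilling jig

## Robot

A 6-joint arm with a two-finger parallel gripper is mounted at the origin on the work surface. World frame = base frame: x ahead of the robot, y to its left, z up, the work surface at z = 0. Lengths are in m, angles in degrees, forces in N, time in s.
With the tool pointing down it reaches from about 0.25 to 0.775 m from the base axis. Payload 8.9 kg.
Tool frame: the origin (TCP) lies at the very end of the fingers, on their centre line; the grasp point (between the pads) lies r.grip_depth behind it (r.grip_depth is the distance from the TCP to the grasp point, in m); x points along the fingers, y is the direction in which the jaws open and shut, and the axes are right-handed (so a half turn about x gives the same grasp; the last joint's range is limited). The gripper opens to 85 mm and grips with 20 to 120 N. Pads are 22 mm wide; open, the fingers measure 114 mm over their backs; the gripper's body (76 mm by 85 mm) begins 54 mm behind the grasp point. The pads swing forward as they close: fully open they stand 13 mm farther back than shut.
Start: joints at [63.352, 16.656, -8.789, 64.555, 0, 82.019], TCP at [0.168, 0.497, 0.231] pointing down, gripper open.
Joint ranges: [-144.48, 144.48], [-52.06, 99.96], [-74.48, 78.29], [-112.23, 115.85], [-86.99, 84.42], [-180, 180]. Speed limits (degrees/s): [127.2, 127.2, 159.86, 180, 180, 180].

## Interface

Orientations are given as a 3x3 rotation matrix whose columns are the frame's x, y, z axes.
In Python, from rig import r, jaws, eyes, sign_off gives the robot as it stands. Calls block until the motion is done:
- r.reach(position, orientation): joint-space move of the TCP to a pose.
- r.move_straight(position, vel=0.15, rot=None): straight line of the TCP; rot=None keeps the orientation; vel is the mean speed in m/s.
- r.goto_joints(angles): joint-space move.
- jaws.set_gripper(opening, force=None): finger opening in m; force is the grip in N (None keeps the last); returns when the fingers have stopped.
- r.pause(seconds).
- r.solve_ik(position, orientation): joint angles nearest the present ones, or None.
- eyes.read_camera(name): name is "scene" or "top" or "wrist"; returns the picture (400x640x3 uint8, red, green, blue); there is no depth.
- eyes.camera_model(name): a dict with "intrinsics" (3x3 intrinsics, pixels), "rvec" (rotation vector, rad) and "tvec" (3), from world to camera coordinates, as OpenCV has them; the wrist camera has in their place "mount" (4x4, takes a point from camera to tool coordinates, whose origin is the TCP and whose axes are the tool frame's). Camera axes: x right, y down, z forward; pixel columns grow to the right and rows downward; lengths in m; the calibration is good to about 2 mm. The wrist camera is an equidistant fisheye: a pixel r from the principal point sees the ray r / f radians off the axis. A picture is of the moment at which its call begins: read the wrist's pose just before it. camera_model takes no time and is no camera call.
A pose or a line that the arm cannot do raises r.MotionError and nothing moves.
- sign_off(): hands the job in, once; it reports no verdict.
Readings, each from a call of its own:
- r.get_time(): time.
- r.get_joint_positions(): joint angles.
- r.get_dq(): joint speeds.
- r.get_tau(): joint torques, N m.
- r.get_eef_pos(): TCP position.
- r.get_tool_rot(): TCP orientation.
- r.get_force(): force on the tool from outside, world axes, zero at the start.
- r.get_moment(): the same for the moment, N m.
- r.get_grip_width(): finger opening in m.
Only numpy, scipy, OpenCV 4.12 (cv2) and the standard library are available. Lean on these libraries where they do the work, as an engineer would, in place of code of your own. Each camera call takes 0.05 s, during which the arm holds its last target.

## Task

Lay the two loose plywood blanks on top of the one already lying in the drilling jig, so that all three make one pile ready to be drilled together. Square the pile up in the corner: every blank flat, its long edge up against the long far fence and its end up against the fence on the left, the bottom one included. Then let go, and leave the other things on the bench where they are.

Things in the scene. Friction and masses are not known exactly. Their poses are not given: they have to be found in the camera images.
- jig: drilling jig, screwed to the bench, immovable: dark MDF base board 160 (x) x 200 (y) x 18 mm with two bare aluminium bar fences on its top face, along its far (+x) and left (+y) sides; the near (-x) and right (-y) sides are open. Origin: centre of the base board's underside, on the bench; x, y along its sides, z up.
- far_fence (a point): middle of the long far fence's inner face, at the base board's top: jig (60, 0, 18) mm, axes as the jig's. The fence is 20 mm thick, stands 30 mm above the base board's top (48 mm above the bench) and runs the board's whole 200 mm along y.
- left_fence (a point): a point on the left fence's inner face, at the base board's top: jig (0, 80, 18) mm, axes as the jig's. The fence is 20 mm thick, stands 30 mm above the base board's top and runs from jig x = -80 to +52 mm, leaving an 8 mm chip gap in the corner.
- jig_corner (a point): inner corner of the jig: where the inner faces of the two fences would meet, on the base board's top face 18 mm above the bench; jig (60, 80, 18) mm, axes as the jig's. A squared-up blank has its centre 32 mm from here along -x and 60 mm along -y.
- blank_in_jig: flat birch-plywood board 64 x 120 x 9 mm, 40 to 65 g, the three blanks alike. Origin: centre of the board at mid-thickness; x along the 64 mm side, y along the 120 mm side, z through the thickness. This one lies loose on the jig's base board, long side roughly along jig y, 25 to 37 mm short of the far fence and 10 to 40 mm short of the left one, a little askew.
- blank_a: flat birch-plywood board 64 x 120 x 9 mm, 40 to 65 g, the three blanks alike. Origin: centre of the board at mid-thickness; x along the 64 mm side, y along the 120 mm side, z through the thickness. This one lies flat on the bench to the robot's right of the jig.
- blank_b: flat birch-plywood board 64 x 120 x 9 mm, 40 to 65 g, the three blanks alike. Origin: centre of the board at mid-thickness; x along the 64 mm side, y along the 120 mm side, z through the thickness. This one lies flat on the bench to the robot's left of the jig.
- spool: bystander: small wooden spool of wire standing on its flange, 48 mm diameter, 40 mm high; origin at the centre of its underside. Not to be disturbed.
- jar: bystander: small amber glass jar with a black cap, 44 mm diameter, 55 mm high; origin at the centre of its underside. Not to be disturbed.
- dowel: bystander: upright length of pale wooden dowel, 44 mm diameter, 90 mm high; origin at the centre of its underside. Not to be disturbed.
- screwdriver: bystander: screwdriver with a dark handle, 190 mm long, lying flat; origin under its middle, x axis along it towards the tip. Not to be disturbed.
There are look-alikes about, which are no part of the job. Leave any turquoise look-alike of the blank_a alone.

How it is judged:
By the outcome, as a careful person would: the job done as asked, in the order asked, and still so for the second after the job is handed in, with the robot touching nothing.
It also fails if it takes over 72 s, if anything falls off the work surface, if the arm or the gripper's body presses on something with over 40 N, if the wrist force passes 120 N, or if a joint passes its speed limit or range.

## Working session

There is one attempt and no reset: what is moved stays moved. The work goes in short steps, each a Python script; the robot and the scene stay as the last script left them, time stands still between calls to the robot, and variables do not carry over. Pictures are saved under pics/ and viewed, and the job is handed in when it is done.

```bash
ls; mkdir -p pics; python3 - <<'E'
from rig import r,jaws,eyes
import cv2,numpy as np
for n in ["scene","top","wrist"]:
    cv2.imwrite(f"pics/{n}0.png",eyes.read_camera(n)[:,:,::-1])
    m=eyes.camera_model(n); print(n,{k:np.round(np.array(v),4).tolist() for k,v in m.items() if not isinstance(v,str)})
print(r.get_time(),r.grip_depth,r.get_grip_width(),r.get_tool_rot())
E
```

```text
pics
scene {'intrinsics': [[378.9693, 0.0, 316.7877], [0.0, 378.9693, 195.8847], [0.0, 0.0, 1.0]], 'rvec': [1.8032, 1.3421, -0.7475], 'tvec': [-0.0581, -0.2591, 1.4798]}
top {'intrinsics': [[492.6083, 0.0, 315.6283], [0.0, 492.6083, 198.6174], [0.0, 0.0, 1.0]], 'rvec': [2.1295, -2.1786, 0.1109], 'tvec': [-0.0691, 0.5976, 1.4325]}
wrist {'intrinsics': [[309.7069, 0.0, 317.6369], [0.0, 309.7069, 195.7625], [0.0, 0.0, 1.0]], 'mount': [[0.0003, -0.2977, 0.9547, -0.1418], [1.0, -0.0012, -0.0007, 0.0003], [0.0014, 0.9547, 0.2977, -0.0776], [0.0, 0.0, 0.0, 1.0]]}
0.15 0.0187 0.08581903276854419 [[-4.49047568e-04  3.20022563e-01  9.47409815e-01]
 [-8.64603320e-04  9.47409432e-01 -3.20022843e-01]
 [-9.99999525e-01 -9.62839151e-04 -1.48739331e-04]]
```

View pics/scene0.png

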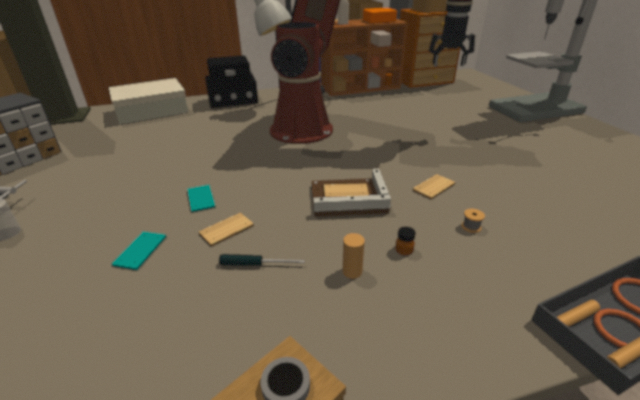

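View pics/top0.png

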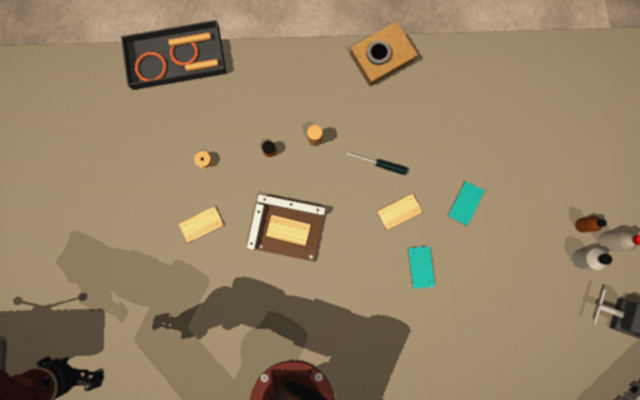

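View pics/wrist0.png

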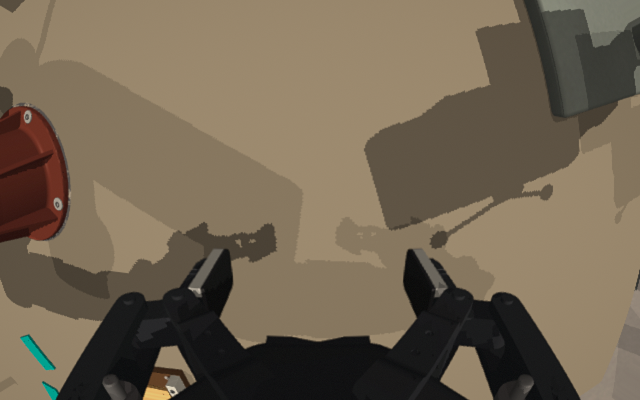

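The top view shows bare plywood blanks at (400,211), right of the jig, which is blank_a; (201,224), left, which is blank_b; and (288,230) in the jig. The two look-alikes at (466,203) and (421,267) are turquoise, so they stay put. I'll confirm with an enlarged crop and measure.

```bash
cat > h.py <<'E'
import numpy as np,cv2
from scipy.spatial.transform import Rotation as R
def top_ray(m,px,z):
    K=np.array(m["intrinsics"],float);Rm=cv2.Rodrigues(np.array(m["rvec"],float))[0];t=np.array(m["tvec"],float).ravel()
    c=-Rm.T@t
    px=np.atleast_2d(px).astype(float)
    d=np.c_[(px-[K[0,2],K[1,2]])/[K[0,0],K[1,1]],np.ones(len(px))]@Rm
    return c+d*((z-c[2])/d[:,2])[:,None]
def wrist_ray(m,px,z,pos,rot):
    K=np.array(m["intrinsics"],float);M=np.array(m["mount"],float)
    px=np.atleast_2d(px).astype(float)
    v=(px-[K[0,2],K[1,2]])/K[0,0]; th=np.linalg.norm(v,axis=1)+1e-12
    d=np.c_[v*(np.sin(th)/th)[:,None],np.cos(th)]
    Rw=np.array(rot)@M[:3,:3]; c=np.array(rot)@M[:3,3]+np.array(pos)
    d=d@Rw.T
    return c+d*((z-c[2])/d[:,2])[:,None]
def down(yaw):
    # tool x down; jaw axis y at yaw deg in world
    a=np.radians(yaw); y=np.array([np.cos(a),np.sin(a),0]); x=np.array([0,0,-1.]); return np.c_[x,y,np.cross(x,y)]
def plymask(rgb):
    h=cv2.cvtColor(rgb,cv2.COLOR_RGB2HSV)
    return h
E
python3 - <<'E'
from h import *
from rig import eyes
im=eyes.read_camera("top"); m=eyes.camera_model("top")
cv2.imwrite("pics/crop1.png",cv2.resize(im[170:300,160:500],None,fx=2.3,fy=2.3,interpolation=cv2.INTER_CUBIC)[:,:,::-1])
h=cv2.cvtColor(im,cv2.COLOR_RGB2HSV)
for p in [(400,211),(201,224),(288,230),(300,300),(340,220),(466,203),(253,225)]: print(p,h[p[1],p[0]])
mk=cv2.inRange(h,(10,60,175),(30,255,255))
mk[:170]=0;mk[300:]=0
for c in cv2.findContours(mk,0,1)[0]:
    if cv2.contourArea(c)<200: continue
    rc=cv2.minAreaRect(c); b=cv2.boxPoints(rc)
    z=.0225 if 260<rc[0][0]<310 else .009
    w=top_ray(m,b,z); print(np.round(rc[0],1),np.round(w.mean(0),4),np.round(w[:,:2],3).tolist(), np.linalg.norm(w[1]-w[0]),np.linalg.norm(w[2]-w[1]))
mk=cv2.inRange(h,(0,0,190),(180,45,255));mk[:170]=0;mk[300:]=0
for c in cv2.findContours(mk,0,1)[0]:
    if cv2.contourArea(c)>80: print(cv2.minAreaRect(c), np.round(top_ray(m,cv2.boxPoints(cv2.minAreaRect(c)),.048)[:,:2],3).tolist())
E
```

```text
(400, 211) [ 23 115 240]
(201, 224) [ 23 112 240]
(288, 230) [ 23 113 240]
(300, 300) [17 81 91]
(340, 220) [ 18  79 168]
(466, 203) [ 85 207 185]
(253, 225) [ 26  23 241]
[287.8 229.8] [0.5056 0.0026 0.0225] [[0.49, 0.07], [0.554, 0.053], [0.521, -0.065], [0.458, -0.048]] 0.06581173158015526 0.1221667534286008
[200.1 224.2] [0.5294 0.2685 0.009 ] [[0.534, 0.34], [0.587, 0.228], [0.525, 0.197], [0.472, 0.308]] 0.12367020051142898 0.06995395497643342
[399.4 211.3] [ 0.5545 -0.3339  0.009 ] [[0.558, -0.263], [0.612, -0.377], [0.551, -0.405], [0.497, -0.291]] 0.1263918462410189 0.06716910788561267
((254.61911010742188, 226.35198974609375), (6.7127766609191895, 45.120059967041016), 12.26477336883545) [[0.455, 0.122], [0.584, 0.093], [0.579, 0.074], [0.45, 0.103]]
((290.712158203125, 204.41067504882812), (67.06658172607422, 6.638671875), 11.53462028503418) [[0.591, 0.09], [0.611, 0.086], [0.566, -0.108], [0.547, -0.103]]
```

View pics/crop1.png

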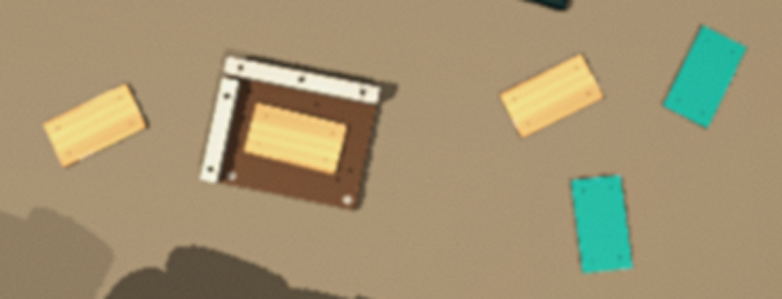

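The crop confirms it: the plywood blanks are at (400,211) and (201,224), both turquoise boards are look-alikes, and the jig yaw is about −12.7°. Next I'll refine with wrist views of the jig and blank_b.

```bash
python3 - <<'E'
from h import *
from rig import r,eyes
def snap(n):
    p,q=r.get_eef_pos(),r.get_tool_rot(); im=eyes.read_camera("wrist"); cv2.imwrite(f"pics/{n}.png",im[:,:,::-1]); np.savez(f"pics/{n}.npz",im=im,p=p,q=q)
r.reach([.53,.02,.27],down(-12.7+0)); snap("wj")
r.reach([.53,.268,.15],down(25.4)); snap("wb")
print(r.get_time(),r.get_eef_pos(),r.get_force())
E
```

```text
3.5167 [0.53087554 0.26702743 0.15085862] [ 0.6903721   0.64014775 -0.46140069]
```

View pics/wj.png

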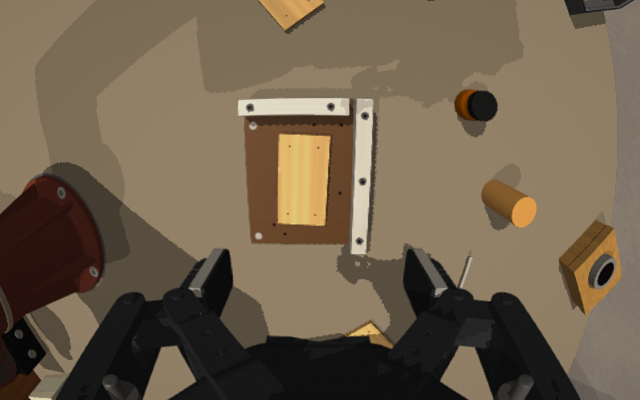

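View pics/wb.png

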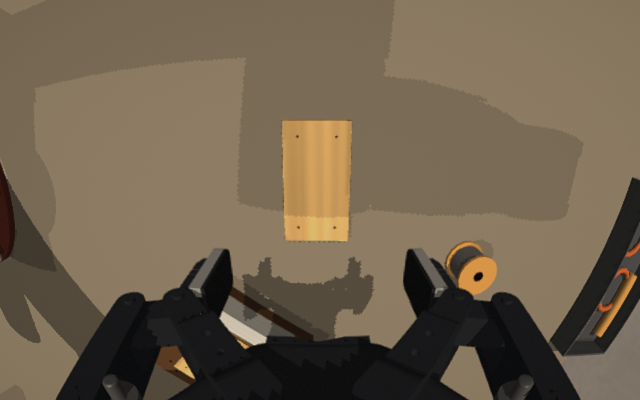

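wj shows the jig with fences along columns 352–374 and rows 98–116, and the blank in it spanning (278..330, 134..226). wb shows blank_b spanning (282..352, 121..241), unobstructed, with the spool at (471,268).

```bash
cat >> h.py <<'E'
def ply_rects(n,zf,roi=None,m=None):
    d=np.load(f"pics/{n}.npz"); im=d["im"]; h=cv2.cvtColor(im,cv2.COLOR_RGB2HSV)
    mk=cv2.inRange(h,(14,95,140),(28,255,255))
    if roi: k=np.zeros_like(mk);k[roi[1]:roi[3],roi[0]:roi[2]]=255;mk&=k
    mk=cv2.morphologyEx(mk,cv2.MORPH_CLOSE,np.ones((3,3)))
    out=[]
    for c in cv2.findContours(mk,0,1)[0]:
        if cv2.contourArea(c)<800: continue
        w=wrist_ray(m,c[:,0,:],zf,d["p"],d["q"])[:,:2]
        rc=cv2.minAreaRect((w*1000).astype(np.float32)); out.append((cv2.boundingRect(c),rc,cv2.boxPoints(rc)))
    return out
E
python3 - <<'E'
from h import *
from rig import eyes
m=eyes.camera_model("wrist")
for n,z,roi in [("wj",.027,(250,118,345,245)),("wb",.009,(200,60,420,245))]:
    for o in ply_rects(n,z,roi,m): print(n,o[0],np.round(o[1][0],1),np.round(o[1][1],1),round(o[1][2],1),np.round(o[2]).tolist())
d=np.load("pics/wj.npz"); h=cv2.cvtColor(d["im"],cv2.COLOR_RGB2HSV)
mk=cv2.inRange(h,(0,0,170),(180,60,255)); mk[:90]=0;mk[265:]=0;mk[:,:230]=0;mk[:,385:]=0
for c in cv2.findContours(mk,0,1)[0]:
    if cv2.contourArea(c)<300: continue
    w=wrist_ray(m,c[:,0,:],.048,d["p"],d["q"])[:,:2]
    rc=cv2.minAreaRect((w*1000).astype(np.float32)); print(cv2.boundingRect(c),np.round(rc[0],1),np.round(rc[1],1),round(rc[2],2),np.round(cv2.boxPoints(rc),1).tolist())
E
```

```text
wj (277, 133, 54, 93) [504.3   3.2] [121.1  64.9] 74.4 [[457.0, -46.0], [519.0, -64.0], [552.0, 53.0], [489.0, 70.0]]
wb (282, 120, 70, 122) [528.  267.1] [ 64.9 120.4] 25.1 [[473.0, 308.0], [524.0, 199.0], [583.0, 226.0], [532.0, 335.0]]
(351, 99, 22, 155) [577.6  -7.2] [198.2  19.9] 77.05 [[545.7000122070312, -101.5999984741211], [565.0999755859375, -106.0], [609.5, 87.0999984741211], [590.0999755859375, 91.5999984741211]]
(238, 98, 111, 18) [516.   98.9] [ 19.3 130. ] 77.08 [[450.5, 104.0999984741211], [577.2000122070312, 75.0], [581.5, 93.80000305175781], [454.8999938964844, 122.9000015258789]]
```

```bash
python3 - <<'E'
from h import *
from rig import r,jaws,eyes
jaws.set_gripper(.064,30)
q=down(25.1)
print(r.get_grip_width())
r.reach([.42,.215,.02],q); r.move_straight([.42,.215,.006],.05)
f0=np.array(r.get_force())
z=.006
while z>-.012:
    z-=.001; r.move_straight([.42,.215,z],.02)
    f=np.array(r.get_force())-f0
    print(round(z,4),np.round(r.get_eef_pos()[2],4),np.round(f,2),r.get_time())
    if f[2]>3: break
r.move_straight([.42,.215,.05],.15)
E
```

```text
0.06410087446536497
0.005 0.0051 [0.2  0.49 0.12] 5.2917
0.004 0.004 [-0.63 -0.68 -0.35] 5.5417
0.003 0.0029 [ 0.6  -0.31 -0.41] 5.7917
0.002 0.0019 [-0.74 -0.02  0.17] 6.0417
0.001 0.0009 [-0.82  0.73  0.48] 6.2917
0.0 -0.0001 [-0.9   0.76  0.52] 6.5417
-0.001 -0.0011 [ 0.09 -0.17  0.04] 6.7917
-0.002 -0.0021 [-0.25  0.44  0.31] 7.0417
-0.003 -0.003 [ 0.05 -0.08 -0.22] 7.2917
-0.004 -0.0041 [-0.48  0.83  0.24] 7.5417
-0.005 -0.0051 [ 0.41 -0.18  0.03] 7.7917
-0.006 -0.006 [-0.25  0.42  0.71] 8.0417
-0.007 -0.0061 [-3.84 -1.69 18.96] 8.2917
```

```bash
cat >> h.py <<'E'
JY=-12.95; JO=np.array([.5094,.0083]); JR=np.array([[np.cos(np.radians(JY)),-np.sin(np.radians(JY))],[np.sin(np.radians(JY)),np.cos(np.radians(JY))]])
def jig(x,y,z): return np.r_[JO+JR@[x/1000,y/1000],z]
def snap(n):
    from rig import r,eyes
    p,q=r.get_eef_pos(),r.get_tool_rot(); im=eyes.read_camera("wrist"); cv2.imwrite(f"pics/{n}.png",im[:,:,::-1]); np.savez(f"pics/{n}.npz",im=im,p=p,q=q)
def grasp(x,y,yaw):
    from rig import r,jaws
    jaws.set_gripper(.080,40)
    r.reach([x,y,.03],down(yaw)); r.move_straight([x,y,-.005],.06)
    jaws.set_gripper(.0,40); print("w",r.get_grip_width())
    r.move_straight([x,y,.12],.15); print("lift",r.get_grip_width(),np.round(r.get_force(),2),r.get_time())
def place(jx,jy,zb,yaw=JY):
    from rig import r,jaws
    r.reach(jig(jx,jy,.12),down(yaw)); r.move_straight(jig(jx,jy,zb-.005+.004),.12)
    f0=np.array(r.get_force()); z=zb-.001
    while z>zb-.008:
        z-=.001; r.move_straight(jig(jx,jy,z),.03); f=np.array(r.get_force())-f0
        if f[2]>3: break
    print("down",round(z,4),np.round(f,1))
    jaws.set_gripper(.075); r.move_straight(jig(jx,jy,.13),.15); print(r.get_time())
E
python3 - <<'E'
from h import *
grasp(.528,.2671,25.1); snap("gb")
E
```

```text
w 0.06271209842813011
lift 0.062356994757106037 [-0.26  0.01 -0.13] 11.7083
```

View pics/gb.png

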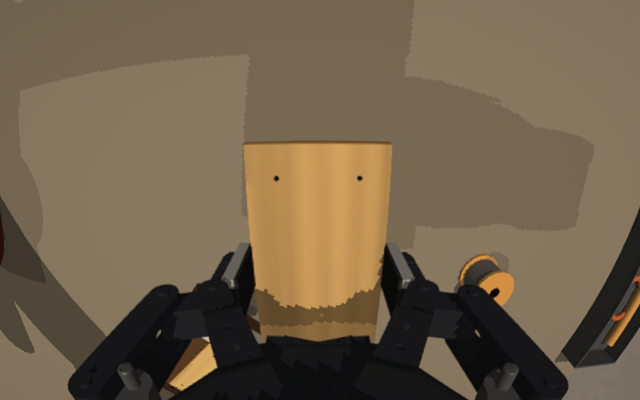

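gb shows blank_b held level between the pads, spanning (245..392, 142..335). Placing it.

```bash
python3 - <<'E'
from h import *
from rig import r
place(-5,-6,.027)
r.reach([.5545,-.3339,.15],down(25.3)); snap("wa")
from rig import eyes
m=eyes.camera_model("wrist")
for o in ply_rects("wa",.009,(200,60,420,245),m): print(o[0],np.round(o[1][0],1),np.round(o[1][1],1),round(o[1][2],1))
cv2.imwrite("pics/top1.png",cv2.resize(eyes.read_camera("top")[170:300,160:500],None,fx=2.3,fy=2.3,interpolation=cv2.INTER_CUBIC)[:,:,::-1])
E
```

```text
down 0.022 [-4.7 -0.7  9.9]
15.875
(281, 121, 72, 122) [ 552.3 -333.2] [ 64.7 120.1] 25.2
```

View pics/top1.png

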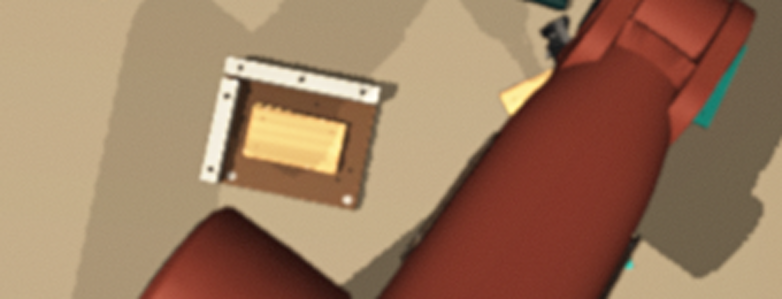

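View pics/wa.png

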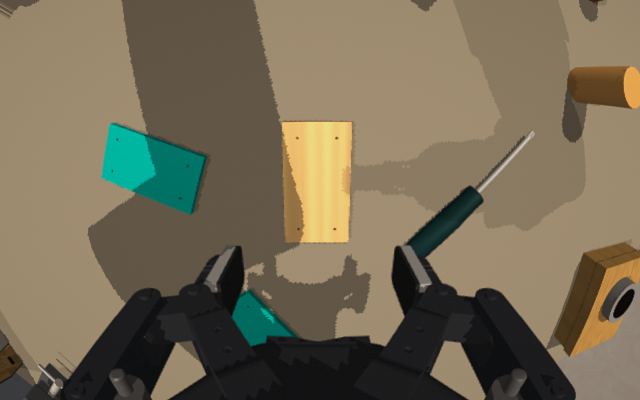

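wa shows blank_a as bare ply spanning (281..353, 121..243). The turquoise look-alikes are at (155,168) and (262,320), and the screwdriver handle end is near (412,250). I'll check how much clearance the fingers have from the handle.

```bash
python3 - <<'E'
from h import *
from rig import eyes
m=eyes.camera_model("wrist");d=np.load("pics/wa.npz")
w=wrist_ray(m,[(408,250),(480,190),(205,160),(191,213),(240,292)],.012,d["p"],d["q"])[:,:2]
a=np.radians(25.2);u=np.array([np.cos(a),np.sin(a)]);v=np.array([-np.sin(a),np.cos(a)])
for p in w: print(np.round(p,3),"jaw",np.round(1000*(p-[.5523,-.3332])@u,0),"long",np.round(1000*(p-[.5523,-.3332])@v,0))
E
```

```text
[ 0.668 -0.355] jaw 95.0 long -69.0
[ 0.707 -0.265] jaw 169.0 long -4.0
[ 0.445 -0.356] jaw -107.0 long 26.0
[ 0.448 -0.414] jaw -128.0 long -29.0
[ 0.527 -0.48 ] jaw -85.0 long -122.0
```

Everything is clear (handle end 95 mm away along the jaw axis). Grasping blank_a and placing it.

```bash
python3 - <<'E'
from h import *
from rig import r,eyes
grasp(.5523,-.3332,25.2)
place(-5,-6,.036)
r.reach(jig(-5,20,.24),down(JY)); snap("wj2")
print(r.get_time())
E
```

```text
w 0.06219660891772836
lift 0.06274910481491451 [ 0.8   0.14 -1.63] 20.0583
down 0.031 [-3.   1.1 11.2]
24.2917
24.8667
```

View pics/wj2.png

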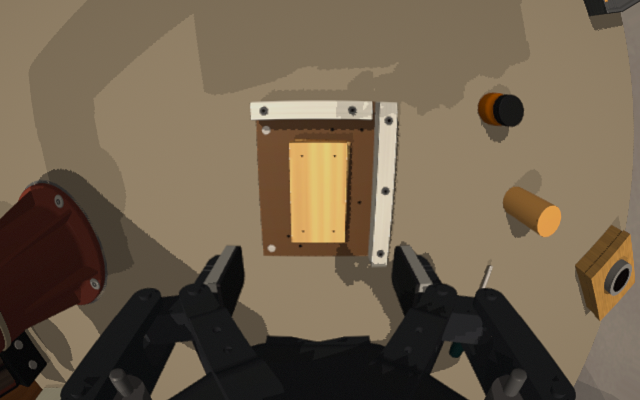

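wj2 shows all three stacked: the top face spans (290..350, 142..242), with the bottom blank slightly askew beneath. Now squaring up: push toward the far fence with both fingertips, then toward the left fence.

```bash
cat >> h.py <<'E'
def push(P,d,n,lim=8,step=.0005,vel=.02):
    """step from P along unit d until force rises"""
    from rig import r
    f0=np.array(r.get_force()); d=np.r_[d,0]
    for i in range(n):
        P=P+d*step; r.move_straight(P,vel); f=np.array(r.get_force())-f0
        if -f@d>lim: break
    e=JR.T@(np.array(r.get_eef_pos())[:2]-JO)*1000
    print("push end jig",np.round(e,1),"f",np.round(f,1),i,r.get_time()); return P
E
python3 - <<'E'
from h import *
from rig import r,eyes,jaws
jaws.set_gripper(.060)
q=down(JY+90); z=.0145
r.reach(jig(-63,0,.09),q); r.move_straight(jig(-63,-5,z),.12)
r.move_straight(jig(-20,-5,z),.05); print(np.round(r.get_force(),1))
P=push(jig(-20,-5,z),JR[:,0],20)
r.move_straight(jig(-50,-5,z),.1); r.move_straight(jig(-50,-5,.13),.2); snap("p1"); print(r.get_time())
E
```

```text
[ 1.1 -0.9  0.8]
push end jig [-13.5  -5. ] f [-9.   2.2  4.3] 15 32.3833
33.6917
```

View pics/p1.png

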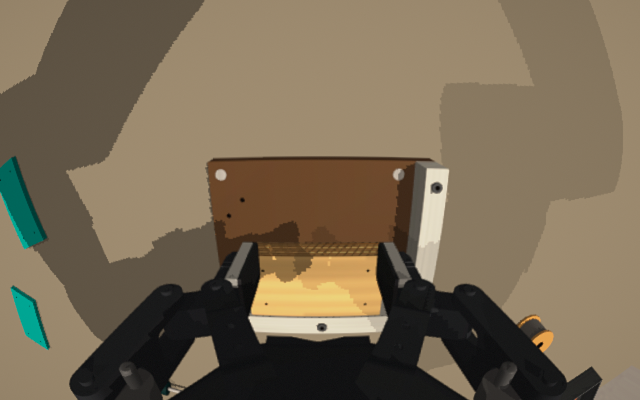

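p1 shows the pile flush along the far fence, with its top face at about (250..390, 245..318). Next, the left push and then a final re-seat against the far fence.

```bash
python3 - <<'E'
from h import *
from rig import r,eyes,jaws
jaws.set_gripper(.016); q=down(JY); z=.0200
r.reach(jig(26,-95,.10),q); r.move_straight(jig(26,-95,z),.12)
print(r.get_grip_width(),np.round(r.get_force(),1),r.get_time())
r.move_straight(jig(26,-56,z),.05); print(np.round(r.get_force(),1))
P=push(jig(26,-56,z),JR[:,1],20)
r.move_straight(jig(26,-80,z),.1); r.move_straight(jig(26,-80,.10),.2)
print(r.get_time())
E
```

```text
0.015790628538902833 [ 0.4 -0.4  0.3] 36.25
[-0.2  1.   0.9]
push end jig [ 26.  -52.5] f [-2.6 -8.7  0.1] 8 39.4333
40.4167
```

It stopped about 1.5 mm earlier than expected. I'll do the second far-fence push and then look.

```bash
python3 - <<'E'
from h import *
from rig import r,eyes,jaws
jaws.set_gripper(.060)
q=down(JY+90); z=.0145; y=18
r.reach(jig(-40,y,.11),q); r.move_straight(jig(-40,y,z),.12)
r.move_straight(jig(-17,y,z),.05)
push(jig(-17,y,z),JR[:,0],14)
r.move_straight(jig(-45,y,z),.1); r.move_straight(jig(-45,y,.11),.25)
r.reach(jig(-10,50,.20),down(JY)); snap("p2")
d=np.load("pics/p2.npz")["im"]; cv2.imwrite("pics/p2c.png",cv2.resize(d[80:290,220:440],None,fx=2.7,fy=2.7,interpolation=cv2.INTER_CUBIC)[:,:,::-1])
m=eyes.camera_model("wrist")
for o in ply_rects("p2",.045,(250,100,420,260),m):
  print(o[0],np.round(JR.T@(np.array(o[1][0])/1000-JO)*1000,1),np.round(o[1][1],1),round(o[1][2],2))
print(r.get_time())
E
```

```text
push end jig [-13.6  18. ] f [-8.6  2.2  7.4] 11 46.7
(325, 152, 66, 108) [27.4 20. ] [117.9  64.4] 77.13
49.2167
```

View pics/p2c.png

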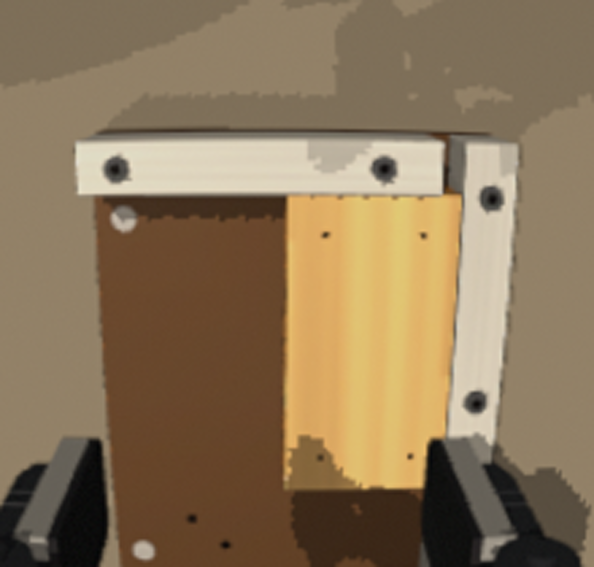

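p2c shows the top blank in the corner, tight to the left fence (row 195) and the far fence (column 455); measured centre is jig (27.4, 20.0) against the ideal (28, 20). Now checking the lower blanks' edges from the open sides.

```bash
python3 - <<'E'
from h import *
from rig import r,eyes
for n,yaw,p in [("s1",JY+90,jig(-45,10,.13)),("s2",JY+180,jig(0,-75,.13))]:
    try:
        r.reach(p,down(yaw)); snap(n)
    except r.MotionError as e: print(n,e)
    print(r.get_time())
a=np.load("pics/s1.npz")["im"]; b=np.load("pics/s2.npz")["im"]
cv2.imwrite("pics/s12.png",np.vstack([cv2.resize(x[150:340,190:450],None,fx=1.57*.98,fy=1.57*.98,interpolation=cv2.INTER_CUBIC) for x in (a,b)])[:,:,::-1])
E
```

```text
50.725
52.3167
```

View pics/s12.png

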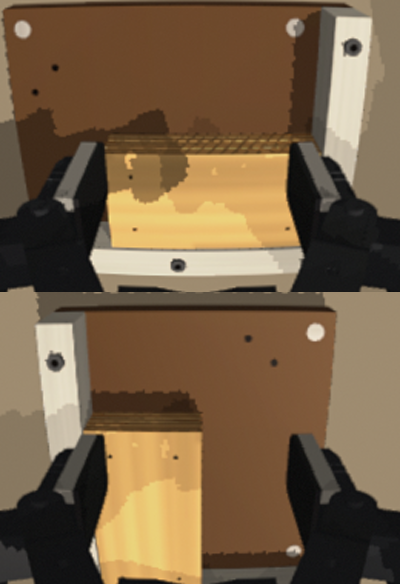

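s12 shows the pile's near side (rows 133–153) and right end (rows 413–431) as continuous stacked edges. One more enlargement to look for steps.

```bash
python3 - <<'E'
import numpy as np,cv2
a=np.load("pics/s1.npz")["im"][225:260,250:410]; b=np.load("pics/s2.npz")["im"][210:245,235:335]
A=cv2.resize(a,(800,175),interpolation=cv2.INTER_CUBIC);B=cv2.resize(b,(800,280),interpolation=cv2.INTER_CUBIC)
cv2.imwrite("pics/z.png",np.vstack([A,B])[:,:,::-1])
E
```

```text
(no output)
```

View pics/z.png

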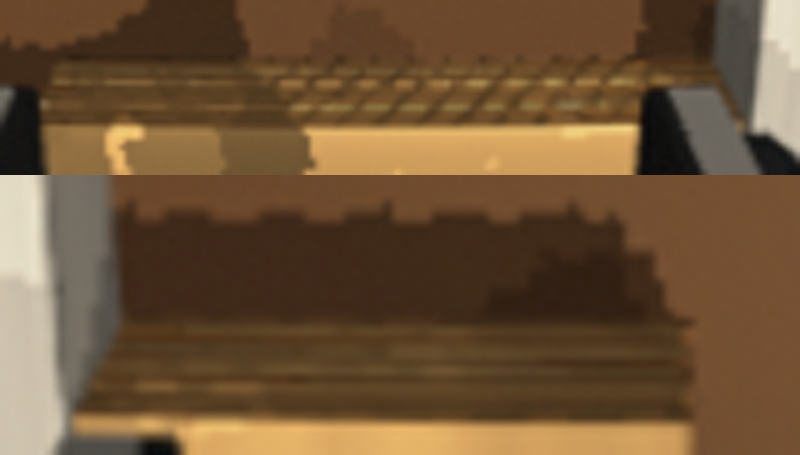

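The edges are continuous with no steps, and the bottom blank meets both fences. Handing in.

```bash
python3 - <<'E'
from rig import r,sign_off
print(r.get_eef_pos(),r.get_force(),r.get_time()); sign_off()
E
```

```text
[ 0.49257095 -0.06458598  0.13000917] [-0.07716482  0.32034905 -0.45836154] 52.3167
the job is handed in; nothing more can be done
```

I stacked blank_b and then blank_a on the blank in the jig. I pushed the pile against the far fence, then the left fence, then the far fence again, let go and backed off. The job was handed in at 52.3 s of the 72 s allowed.

**Last checks:**
- **Top blank:** its measured centre is jig (27.4, 20.0) mm, against an ideal of (28, 20). Its long edge is parallel to the fence within about 0.1°.
- **Lower blanks:** views from the two open sides show the three edges flush, with no visible step. The bottom blank meets both fences.
- **Forces:** the highest reading I saw was about 19 N, in the bench touch test. The final pushes reached about 9–11 N.
- **Left push:** it stopped about 1.5 mm sooner than I expected from the finger width. The pictures show no gap at that fence.
- **Bystanders:** I kept clear of the other things on the bench and the turquoise look-alikes, but took no final picture to compare their positions.

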